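# Feed a bar into the guarded marking press and hold it at the stop

## Task

Get the brass bar ready for marking in the green bench press: first raise the small black-knobbed lever on the press head until it stands upright, so that the presser foot behind the guard lifts clear. Then take the bar by its holed end from the steel block, pass its plain end straight through the slot in the guard and push it in until the sprung back stop is pressed right back. Finish while still gripping the bar and holding it there against the spring, lever up, and leave the pot, hammer and slide gauge standing nearby undisturbed.

Things in the scene. Friction and masses are not known exactly. Their poses are not given: they have to be found in the camera images.
- press: green bench marking press, bolted down, 136 x 140 mm on the bench, head top at z 170 mm, air cylinder on the head up to 215 mm. Origin: centre of the base underside, on the bench. +x is the feed direction, away from the operator into the press, +y to the left, z up. A clear guard 92 mm wide closes its front, 50 mm ahead of the origin, with a level feed slot in it.
- slot (a point): centre of the guard slot, in the front face of the 8 mm thick guard plate, 60 mm above the bench; axes as the press. Slot 22 mm wide (y) x 8 mm high (lower edge at 56 mm). Yellow lips flared at 45 degrees project 6 mm to the front and widen the mouth by 5 mm on every side. Behind the plate the way is open, anvil top at 55 mm; the back stop's face waits 56 mm behind this point.
- lift_lever (a joint): the foot lever on the press head, rad: 0 lies level, pointing out to the front over the guard, 1.4 stands upright against its end stop. Hinge axis along press +y, at lever_pivot. Stiff: stays where it is left; it needs about 2 N at the knob.
- lever_pivot (a point): hinge point of the lever, on the head's middle line, 28 mm in front of the press origin, 186 mm above the bench
- lever_knob (a point): centre of the lever's black ball knob, 17 mm in diameter, 58 mm from the hinge; when level it stands 187 mm above the bench, 36 mm in front of the guard, with nothing beneath it
- presser_foot (a joint): lift of the presser foot, m, 0 to 0.0147, driven by the lever (0.0105 per rad). A dark block 16 x 28 mm behind the guard, its front face 14 mm behind the slot's mouth; with the lever down its underside is 57.5 mm above the bench, so that it bars the slot; lever up, it clears the slot's top
- back_stop (a joint): travel of the sprung back stop, m: 0 free, 0.006 pressed right back. A steel pin with a 15 mm wide brass face, on the middle line at slot height; spring of 600 N/m with 2.4 N at the start, so 6 N when right back
- bar: flat brass bar 140 x 20 x 6 mm, about 0.14 kg, lying flat. Origin: centre of its underside. Its +x axis runs along the bar to the plain end (70 mm from the origin); an 8 mm hole lies 10 mm from the other end. It lies across the steel block, with the holed end hanging free about 50 mm beyond the block, towards the robot
- bar_tip (a point): middle of the bar's plain end face, 120 mm from bar_grip
- bar_grip (a point): point to grip at: on the bar's middle line, 20 mm from the holed end, mid-thickness; 18 mm above the bench at the start
- bench_block: steel bench block 69 x 69 x 15 mm, loose, under the bar. Origin: centre of its underside
- pumice_pot: bystander: pot with blue-green lid, 56 mm in diameter, 70 mm high. Origin: centre of its underside
- chasing_hammer: bystander: small hammer lying on the bench, 208 mm long, 27 mm high. Origin: below its middle, length along its y
- slide_gauge: bystander: brass slide gauge lying on the bench, 122 x 44 mm, 11 mm high. Origin: below its middle, length along its y
Things that resemble listed ones, but are neither listed nor needed, are in the scene too. What is meant by the bar is not blue, and is the larger of those in its own colour.

How it is judged:
By the outcome, as a careful person would: the job done as asked, in the order asked, and still so for the second after the job is handed in, while the arm keeps its last pose, push and grip.
It also fails if it takes over 59 s, if anything falls off the work surface, if the arm or the gripper's body presses on something with over 40 N, if the wrist force passes 120 N, or if a joint passes its speed limit or range.

## Robot

A 6-joint arm with a two-finger parallel gripper is mounted at the origin on a cart in front of the work surface, level with it; the furniture and walls round the work are solid. World frame = base frame: x ahead of the robot, y to its left, z up, the work surface at z = 0. Lengths are in mm, angles in rad, forces in N, time in s.
With the tool pointing down it reaches from about 275 to 850 mm from the base axis. Payload 19 kg.
Tool frame: the origin (TCP) lies at the very end of the fingers, on their centre line; the grasp point (between the pads) lies 19 mm behind it (tcp_to_grasp is the distance from the TCP to the grasp point, in mm); z points along the fingers, y is the line along which they close (so a half turn about z gives the same grasp; the last joint's range is limited). The gripper opens to 85 mm and grips with 20 to 120 N. Pads are 22 mm wide; open, the fingers measure 114 mm over their backs; the gripper's body (76 mm by 85 mm) begins 54 mm behind the grasp point. The pads swing forward as they close: fully open they stand 13 mm farther back than shut.
Start: joints at [1.195, 0.15, 1.437, -0, 1.554, -0.134], TCP at [137.69, 558.24, 231.267] pointing down, gripper open.
Joint ranges: [-2.8, 2.8], [-0.68, 2.1], [0.12, 2.68], [-1.39, 4.53], [0.16, 2.79], [-2.81, 2.81]. Speed limits (rad/s): [1.89, 1.89, 2.22, 3.01, 3.01, 3.01].

## Interface

Orientations are given as a 3x3 rotation matrix whose columns are the frame's x, y, z axes.
In Python, from station import state, snapshot, camera_model, finish_job, spot_in, trace, tcp_to_grasp gives the robot as it stands. The module is installed in compiled form; this text tells all that it offers.
- The arm moves only by the shell command python3 -m inch 'ROWS' [OPENING]. ROWS is a JSON list of rows, 1 to 5 of them, each an object with the fields sx, sy, sz (the shift in a scale on which 1.0 is 300 mm), ax, ay, az (a rotation vector in a scale on which 1.0 is 4 rad); a field left out counts as zero; each row shifts and turns the commanded pose from where the row before left it, along the tool's axes as they then stand; what a row does not reach is not made up. A row lasts 1/12 s, in which the tool goes at most 41.7 mm and 0.125 rad, less where a joint would pass 70% of its speed; a pose out of reach is approached as far as the arm can. OPENING is the finger opening in mm, set as the command begins (- or left out keeps the last). The fingers move at their own pace and stop on an object; the grip force is fixed at half the most. Time passes only in rows, so rows that do not move let the fingers close. It prints the time, the measured TCP pose, the force, the opening and the grip force at its end. Shift and turn numbers lie between -1 and 1, and a call with a number outside is refused. Input that does not fit is refused with a message, and nothing moves.
- state(): the state, without advancing time (a new reading comes with each control period).
- snapshot(name): name is "scene" or "top"; returns the picture (480x640x3 uint8, red, green, blue); there is no depth.
- camera_model(name): a dict with "mtx" (3x3 intrinsics, pixels), "rvec" (rotation vector, rad) and "tvec" (3), from world to camera coordinates, as OpenCV has them. Camera axes: x right, y down, z forward; pixel columns grow to the right and rows downward; lengths in mm; the calibration is good to about 2 mm. A picture is of the moment at which its call begins. camera_model takes no time and is no camera call.
- finish_job(): hands the job in; it is judged then, once.
Trained networks look in the newest picture that a camera, given by its name, has taken for a name from the list of things; names that differ only in an ending like _2 or _b are one class to them, and where a whole thing is asked for, a point or a joint stands for the part that bears it (a point fixed in the world has none). Each returns a list of dicts, best first, with "score" (0 to 1); they miss things now and then, are a little off and sometimes report something else, mostly with a low value. They report only what shows in the picture. A call takes as long as a camera call. They do not tell look-alikes from the thing itself.
- spot_in(camera, name): "extent" ([left, top, width, height] in pixels, round what is visible of it).
- trace(camera, name): "mask" (480x640 bool, what is visible of it) and "extent" ([left, top, width, height] in pixels, round what is visible of it).
The state is a dict: "clock": time; "qpos": joint angles; "qd": joint speeds; "joint_efforts": joint torques, N m; "ee_pos": TCP position; "tool_rot": TCP orientation; "wrist_force": force on the tool from outside, world axes, zero at the start; "wrist_torque": the same for the moment, N m; "width": finger opening in mm; "finger_force": force on a finger pad.
Only numpy, scipy, OpenCV 4.12 (cv2) and the standard library are available. Lean on these libraries where they do the work, as an engineer would, in place of code of your own. Each camera call takes 0.05 s, during which the arm holds its last target. There are 200 camera calls.

## Working session

There is one attempt and no reset: what is moved stays moved. The work goes in short steps, Python scripts to look and compute and a shell command to move; the robot and the scene stay as the last step left them, time stands still between calls to the robot, and variables do not carry over. Pictures are saved under pics/ and viewed, at most 10 in all, crops included, and the job is handed in when it is done.

```bash
mkdir -p pics; cat > h.py <<'E'
import numpy as np, cv2
from station import *
def pix2w(cam,uv,z):
    m=camera_model(cam);K=np.array(m["mtx"],float);R=cv2.Rodrigues(np.array(m["rvec"],float))[0];t=np.array(m["tvec"],float).ravel()
    uv=np.atleast_2d(np.array(uv,float));d=(np.linalg.inv(K)@np.c_[uv,np.ones(len(uv))].T).T@R
    C=-R.T@t;return C+d*((z-C[2])/d[:,2])[:,None]
def w2pix(cam,P):
    m=camera_model(cam);return cv2.projectPoints(np.atleast_2d(np.array(P,float)),np.array(m["rvec"],float),np.array(m["tvec"],float),np.array(m["mtx"],float),None)[0].reshape(-1,2)
E
python3 - <<'E'
from h import *
a=snapshot("scene");b=snapshot("top")
cv2.imwrite("pics/scene0.png",a[...,::-1]);cv2.imwrite("pics/top0.png",b[...,::-1])
for c in("scene","top"):
    for n in("press","lever_knob","bar","bench_block"):
        for r in trace(c,n)[:4]: print(c,n,round(r["score"],2),np.round(r["extent"]), cv2.minAreaRect(np.argwhere(r["mask"])[:,::-1].astype(np.float32)) if r["mask"].any() else None)
    m=camera_model(c);R=cv2.Rodrigues(np.array(m["rvec"]))[0];print(c,-R.T@np.ravel(m["tvec"]),R[2])
s=state();print(s["tool_rot"],s["width"],tcp_to_grasp)
E
```

```text
scene press 0.83 [284. 188.  45.  77.] ((307.03997802734375, 225.27999877929688), (76.3675308227539, 40.44651412963867), 81.8698959350586)
scene bar 0.69 [268. 320.  45.  22.] ((290.39599609375, 327.1514892578125), (44.82585906982422, 9.001419067382812), 25.016895294189453)
scene bar 0.65 [269. 360.  35.  10.] ((285.3999938964844, 367.70001220703125), (6.008327007293701, 36.99864196777344), 71.56505584716797)
scene bar 0.62 [274. 292.  16.   6.] ((284.0, 292.5), (12.0, 5.0), 0.0)
scene bench_block 0.83 [267. 314.  36.  27.] ((285.3960266113281, 326.4280090332031), (24.033308029174805, 25.551198959350586), 34.695152282714844)
scene [-108.84132998  970.4935189  1110.48148587] [ 0.44198015 -0.60768314 -0.65982933]
top press 0.95 [325. 159.  57.  76.] ((353.0162353515625, 194.59939575195312), (53.08809280395508, 71.17688751220703), 9.162346839904785)
top lever_knob 0.65 [346. 201.  10.  30.] ((350.5692443847656, 215.4461669921875), (6.2017364501953125, 29.520267486572266), 7.125016689300537)
top lever_knob 0.24 [322. 158.  60.  75.] ((353.5040283203125, 194.72801208496094), (53.12897491455078, 71.37528991699219), 10.30484676361084)
top bar 0.71 [273. 224.  16.  35.] ((281.1130065917969, 242.4486083984375), (34.01460266113281, 4.138029098510742), 65.55604553222656)
top bar 0.57 [222. 247.  24.  52.] ((234.89190673828125, 272.851318359375), (53.26527404785156, 8.055550575256348), 80.53767395019531)
top bench_block 0.63 [227. 255.  27.  27.] ((237.42071533203125, 267.28656005859375), (26.503568649291992, 26.83486557006836), 83.6598129272461)
top [ 397.69394293   74.62954544 1463.22321574] [ 0.11728429  0.00388067 -0.9930908 ]
[[-9.70907811e-01  2.39453585e-01 -5.28600268e-05]
 [ 2.39453590e-01  9.70907802e-01 -1.38366551e-04]
 [ 1.81898458e-05 -1.46998688e-04 -9.99999989e-01]] 85.64956501816064 18.700000000000003
```

View pics/scene0.png

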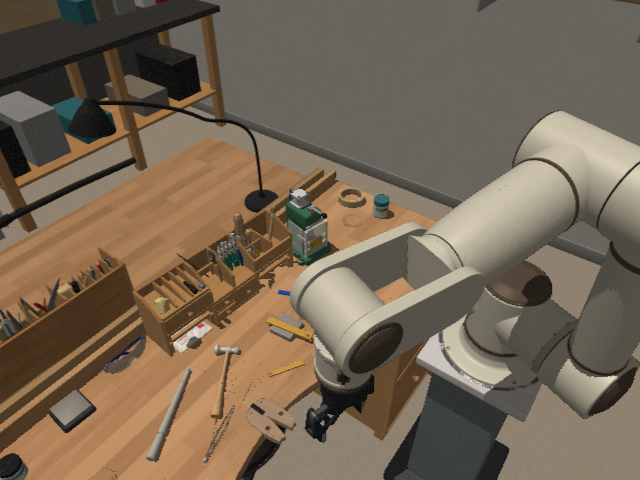

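View pics/top0.png

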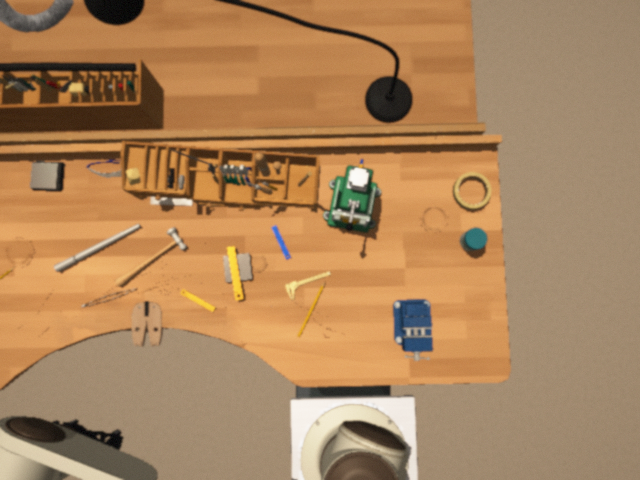

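Candidates for the bar, in the top view: the yellow bar on the steel block (235,273), a small yellow bar (197,300), a blue bar (281,242), a thin yellow strip (312,308) and the slide gauge (307,284). I choose (235,273), which is the largest one, lies on the block and isn't blue. Next is a close crop to check it.

```bash
python3 - <<'E'
from h import *
a=cv2.imread("pics/scene0.png");b=cv2.imread("pics/top0.png")
r=lambda i,x,y,w,h,k:cv2.resize(i[y:y+h,x:x+w],None,fx=k,fy=k,interpolation=cv2.INTER_CUBIC)
o=np.hstack([r(b,315,155,75,110,5),r(b,215,240,40,73,7.535)[:550],])
o=o[:550]; s=r(a,278,183,60,90,6); 
h=max(o.shape[0],s.shape[0]); p=lambda i:np.pad(i,((0,h-i.shape[0]),(0,0),(0,0)))
c=np.hstack([p(r(b,315,155,75,110,4)),p(r(b,215,240,40,73,5)),p(r(a,278,183,50,90,6)[:h])])[:600];print(c.shape)
cv2.imwrite("pics/crop1.png",c[:, :800])
E
```

```text
(550, 800, 3)
```

View pics/crop1.png

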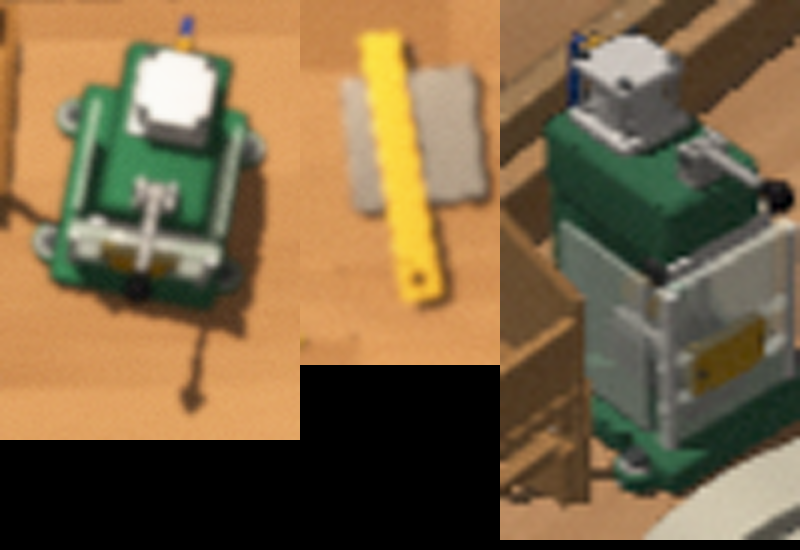

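The crop confirms the choice: the hole is at the near end, top pixel (238.4,296), with the plain end at about (231,248). The lever knob is at top (349.2,226.7) and scene (324.3,215.8). The guard's upper corners are visible in both views, so I'll triangulate.

```bash
cat >> h.py <<'E'
def tri(ut,us):
    P=[]
    for c in("top","scene"):
        m=camera_model(c);P.append(np.array(m["mtx"])@np.c_[cv2.Rodrigues(np.array(m["rvec"],float))[0],np.ravel(m["tvec"])])
    X=cv2.triangulatePoints(P[0],P[1],np.array(ut,float),np.array(us,float)).ravel();return X[:3]/X[3]
E
python3 - <<'E'
from h import *
T=lambda x,y:(x/4+315,y/4+155); S=lambda x,y:((x-500)/6+278,y/6+183)
for n,t,s in(("knob",T(137,287),S(778,197)),("guardL",T(72,230),S(665,300)),("guardR",T(221,258),S(795,228)),("pivot",T(155,190),S(698,158))):
    print(n,tri(t,s).round(1))
k=pix2w("top",[T(137,287)],187)[0];p=pix2w("top",[T(155,190)],186)[0];print(k,p,np.linalg.norm(k-p))
u=(p-k)[:2];print("yaw lever",np.arctan2(u[1],u[0]))
g=pix2w("top",[T(72,230),T(221,258)],150);d=g[0]-g[1];print(g,"yaw guard",np.arctan2(-d[0],d[1]),np.linalg.norm(d))
# bar
b=cv2.imread("pics/top0.png");h=cv2.cvtColor(b,cv2.COLOR_BGR2HSV);mk=cv2.inRange(h,(20,140,130),(35,255,255));mk[:, :222]=0;mk[:,248:]=0;mk[:243]=0;mk[305:]=0
n,l,st,ce=cv2.connectedComponentsWithStats(mk);i=1+np.argmax(st[1:,4]);q=np.argwhere(l==i)[:,::-1].astype(np.float32)
box=cv2.boxPoints(cv2.minAreaRect(q));w=pix2w("top",box,21);print(st[i],cv2.minAreaRect(q),w.round(1))
e=[np.linalg.norm(w[j]-w[(j+1)%4]) for j in range(4)];print(e)
v=pix2w("top",q,21)[:,:2];c=v.mean(0);a=np.linalg.svd(v-c)[2][0] if len(v)<2000 else 0;print(c,a,np.ptp((v-c)@a),((v-c)@a).max(),((v-c)@a).min())
print("hole",pix2w("top",[(238.4,296)],21))
for n in("press",):
    pass
E
```

```text
knob [567.8   6.4 187.7]
guardL [612.7  41.7 121.9]
guardR [594.2 -48.7 119.7]
pivot [626.6  -6.1 177.8]
[569.44588718   7.27142532 187.        ] [626.42954768  -4.79302175 186.        ] 58.25537269077235
yaw lever -0.2086367320110053
[[609.65329908  43.28927801 150.        ]
 [590.85216355 -45.30313071 150.        ]] yaw guard -0.20911806439041894 90.56543258980483
[227 246  16  54 398] ((234.31080627441406, 272.3648681640625), (53.75846862792969, 8.055550575256348), 80.53767395019531) [[546.4 322.1  21. ]
 [549.5 301.3  21. ]
 [411.2 278.7  21. ]
 [408.2 299.3  21. ]]
[np.float64(21.014673045885747), np.float64(140.0850236025214), np.float64(20.779036442654117), np.float64(140.06258382103022)]
[480.2823969  300.13707334] [-0.98656829 -0.16334934] 140.07945631613853 71.39857467740556 -68.68088163873298
hole [[417.1318193  289.83731217  21.        ]]
```

Careful with the scale: shifts go in shares of 300 mm and turns go in shares of 4 rad. That gives: -31 mm is -0.1033, -26 mm is -0.0867, -0.033 rad is -0.0083.

```bash
python3 -m inch '[{"sx": -0.0667,"sy": -0.05,"az": -0.0083},{"sx": -0.1033,"sy": -0.0867},{"sx": -0.1033,"sy": -0.0867},{"sx": -0.1033,"sy": -0.0867},{"sx": -0.1033,"sy": -0.0867}]' 60; python3 -m inch '[{"sx": -0.1033,"sy": -0.0867},{"sx": -0.1033,"sy": -0.0867},{"sx": -0.1033,"sy": -0.0867},{"sx": -0.1033,"sy": -0.0867},{"sx": -0.1033,"sy": -0.0867}]'; python3 -m inch '[{"sx": -0.1033,"sy": -0.0867},{"sx": -0.1033,"sy": -0.0867},{"sx": -0.1033,"sy": -0.0867},{"sx": -0.1033,"sy": -0.0867},{"sx": -0.0667,"sy": -0.0667}]'
cat >> h.py <<'E'
def go(p):
    s=state();R=np.array(s["tool_rot"]);d=np.array(p,float)-s["ee_pos"];print("tcp",np.round(s["ee_pos"],1),"need tool dxyz",(R.T@d).round(1),"xaxis yaw",np.arctan2(R[1,1],R[0,1]).round(4),"zax",R[:,2].round(3),"F",np.round(s["wrist_force"],1),"w",round(s["width"],1),"t",s["clock"])
E
python3 -c "
from h import *
go([569,6.8,231])"
```

```text
clock: 0.92
ee_pos: [253.8, 409.9, 231.3]
tool_rot: [[-0.978, 0.207, 0.0], [0.207, 0.978, 0.0], [-0.0, 0.0, -1.0]]
wrist_force: [0.6, 1.0, 0.6]
width: 59.9
finger_force: 0.0
clock: 1.33
ee_pos: [378.7, 250.4, 231.6]
tool_rot: [[-0.978, 0.207, 0.001], [0.207, 0.978, 0.0], [-0.001, 0.0, -1.0]]
wrist_force: [0.4, 1.7, 0.1]
width: 60.3
finger_force: 0.0
clock: 1.75
ee_pos: [494.7, 98.2, 231.2]
tool_rot: [[-0.978, 0.209, 0.0], [0.209, 0.978, -0.0], [-0.0, -0.0, -1.0]]
wrist_force: [-0.2, 0.8, -0.2]
width: 60.0
finger_force: 0.0
tcp [494.7  98.2 231.2] need tool dxyz [-91.7 -73.9   0.3] xaxis yaw 1.3607 zax [ 0. -0. -1.] F [-0.2  0.8 -0.2] w 60.0 t 1.75
```

In the tool's units: -31 mm is -0.1033, -30 mm is -0.1.

```bash
python3 -m inch '[{"sx": -0.1,"sy": -0.08},{"sx": -0.1,"sy": -0.0833},{"sx": -0.1033,"sy": -0.0833},{},{}]' ; python3 - <<'E'
from h import *
go([569,6.8,168.5])
a=snapshot("scene");b=snapshot("top")
r=lambda i,x,y,w,h,k:cv2.resize(i[y:y+h,x:x+w,::-1],None,fx=k,fy=k,interpolation=cv2.INTER_CUBIC)
cv2.imwrite("pics/c2.png",np.hstack([r(a,270,150,80,110,5),r(b,310,150,80,110,5)]))
s=state();P=np.array(s["ee_pos"]);print(w2pix("scene",P),w2pix("top",P))
E
```

```text
clock: 2.17
ee_pos: [567.4, 8.2, 230.5]
tool_rot: [[-0.978, 0.21, -0.001], [0.21, 0.978, 0.0], [0.001, -0.0, -1.0]]
wrist_force: [-0.6, -0.3, -0.5]
width: 60.1
finger_force: 0.0
tcp [567.4   8.2 230.5] need tool dxyz [-1.9 -1.  62. ] xaxis yaw 1.3594 zax [-0.001  0.    -1.   ] F [-0.6 -0.3 -0.5] w 60.1 t 2.1667
[[323.42989289 204.84023358]] [[349.01932504 225.43106967]]
```

View pics/c2.png

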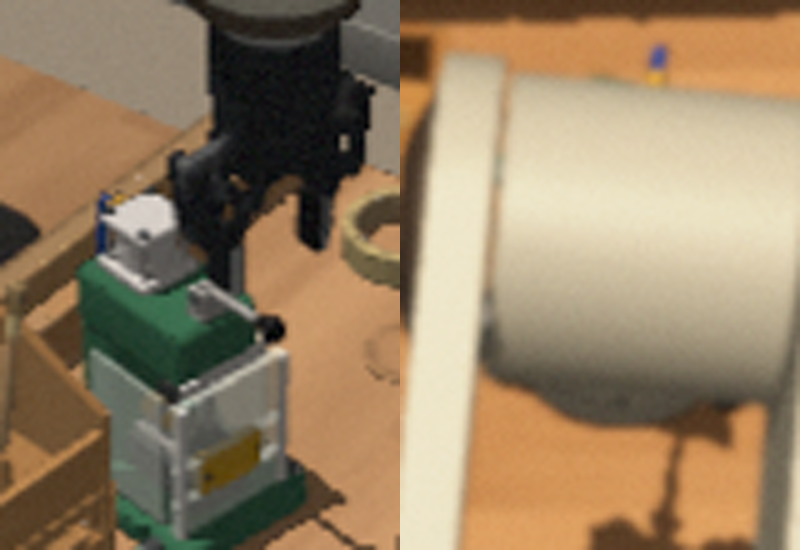

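Scene view: the fingers straddle the knob. The fingertip midpoint is at (323.6,205), as predicted, and the knob is at (324.2,215.6) below it. I'll descend and close.

In the tool's units: 16 mm is 0.0533, 15 mm is 0.05.

```bash
python3 -m inch '[{"sx": -0.0033,"sy": -0.0033,"sz": 0.05},{"sz": 0.0533},{"sz": 0.0533},{"sz": 0.05},{}]' 45; python3 -m inch '[{},{},{}]' 22;python3 -m inch '[{},{},{}]' 16
```

```text
clock: 2.68
ee_pos: [566.0, 9.9, 167.0]
tool_rot: [[-0.979, 0.206, -0.003], [0.206, 0.979, 0.0], [0.003, -0.0, -1.0]]
wrist_force: [-0.3, 0.9, -1.2]
width: 45.0
finger_force: 0.0
clock: 2.93
ee_pos: [567.7, 8.7, 170.6]
tool_rot: [[-0.978, 0.207, 0.001], [0.207, 0.978, -0.001], [-0.001, -0.0, -1.0]]
wrist_force: [-1.5, -1.0, -0.3]
width: 21.9
finger_force: 0.7
clock: 3.18
ee_pos: [567.3, 6.8, 170.1]
tool_rot: [[-0.978, 0.208, -0.0], [0.208, 0.978, -0.003], [-0.0, -0.003, -1.0]]
wrist_force: [-6.1, -16.9, 0.4]
width: 16.3
finger_force: 8.5
```

```bash
python3 -m inch '[{"sy": -0.005},{},{}]' 15
```

```text
clock: 3.43
ee_pos: [567.1, 6.3, 170.1]
tool_rot: [[-0.978, 0.208, 0.0], [0.208, 0.978, -0.001], [-0.0, -0.001, -1.0]]
wrist_force: [-3.7, -7.7, -1.1]
width: 15.3
finger_force: 16.1
```

In the tool's units: -5.8 mm is -0.0193, -1.4 mm is -0.0047.

```bash
python3 -m inch '[{"sy": -0.0023},{"sx": -0.001,"sz": -0.0193},{"sx": -0.003,"sz": -0.019},{"sx": -0.0047,"sz": -0.0187},{"sx": -0.0067,"sz": -0.0183}]' 10; python3 -m inch '[{"sx": -0.0083,"sz": -0.0173},{"sx": -0.01,"sz": -0.0167},{"sx": -0.0117,"sz": -0.0153},{"sx": -0.0133,"sz": -0.014},{}]'; python3 -c "
from h import *
go([0,0,0])
for c in('scene',):
    snapshot(c)
    for r in trace(c,'lever_knob')[:2]+spot_in(c,'lever_knob')[:2]: print(r['score'],r['extent'])"
```

```text
clock: 3.85
ee_pos: [572.1, 5.2, 192.8]
tool_rot: [[-0.978, 0.207, 0.001], [0.207, 0.978, -0.001], [-0.001, -0.0, -1.0]]
wrist_force: [10.3, -4.6, -9.1]
width: 13.4
finger_force: 58.4
clock: 4.27
ee_pos: [586.1, 2.3, 212.4]
tool_rot: [[-0.978, 0.208, 0.004], [0.208, 0.978, -0.001], [-0.004, 0.0, -1.0]]
wrist_force: [1.4, -1.5, -0.0]
width: 10.2
finger_force: 1.5
tcp [586.1   2.3 212.4] need tool dxyz [ 573.7 -124.   210.3] xaxis yaw 1.3617 zax [ 0.004 -0.001 -1.   ] F [ 1.4 -1.5 -0. ] w 10.2 t 4.2667
0.4 [308.8, 206.1, 17.9, 4.6]
```

```bash
python3 - <<'E'
from h import *
a=snapshot("scene")
r=lambda i,x,y,w,h,k:cv2.resize(i[y:y+h,x:x+w,::-1],None,fx=k,fy=k,interpolation=cv2.INTER_CUBIC)
cv2.imwrite("pics/c3.png",r(a,280,150,70,75,8))
print((w2pix("scene",[[586.1,2.3,212.4],[586.1,2.3,231]])-[280,150])*8)
for th in np.arange(0,1.5,.2): 
    p=np.array([626,-5.8,186])+58*np.array([-.978*np.cos(th),.2075*np.cos(th),np.sin(th)]);print(th.round(1),p.round(),(w2pix("scene",p)-[280,150])*8)
E
```

```text
[[316.22466797 450.25871291]
 [316.59823951 410.04319098]]
0.0 [569.   6. 186.] [[345.80404058 527.76224776]]
0.2 [570.   6. 198.] [[344.10048901 502.02836441]]
0.4 [574.   5. 209.] [[338.26949618 474.26287093]]
0.6 [579.   4. 219.] [[328.51982993 445.64983809]]
0.8 [586.   3. 228.] [[315.24950718 417.43428423]]
1.0 [595.   1. 235.] [[299.02872142 390.85506211]]
1.2 [605.  -1. 240.] [[280.57025733 367.07605661]]
1.4 [616.  -4. 243.] [[260.68978331 347.12202934]]
```

View pics/c3.png

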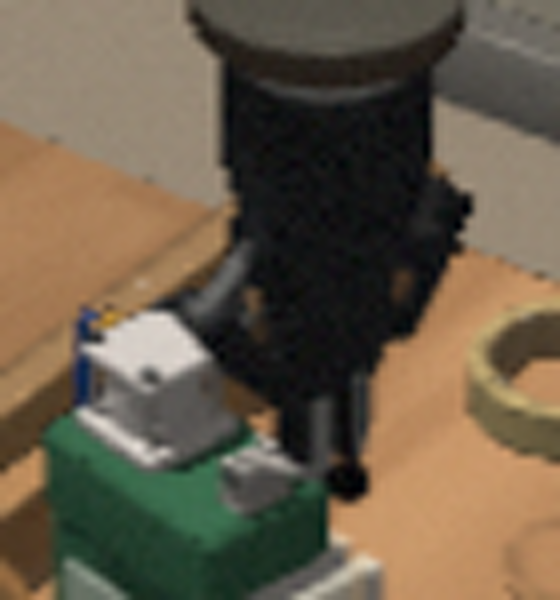

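The knob slipped out of the pads. In the crop it's at (348,482), which matches a lever angle of about 0.33 rad. I'll go round to its front and push it the rest of the way up along the arc.

In the tool's units: 15 mm is 0.05, -14 mm is -0.0467.

```bash
python3 -m inch '[{"sz": -0.0467},{"sz": -0.0467},{"sx": 0.05,"sz": -0.0067},{"sx": 0.05},{"sx": 0.0467}]' ; python3 -m inch '[{"sz": 0.0467},{"sz": 0.0533},{"sz": 0.0533},{"sz": 0.04},{}]'; python3 -m inch '[{"sx": -0.01},{"sx": -0.0033},{}]'; python3 -m inch '[{"sx": -0.01},{}]'
```

```text
clock: 4.88
ee_pos: [540.5, 12.3, 241.3]
tool_rot: [[-0.978, 0.207, 0.0], [0.207, 0.978, 0.0], [-0.0, 0.0, -1.0]]
wrist_force: [-0.2, -0.5, -0.7]
width: 9.8
finger_force: 0.0
clock: 5.3
ee_pos: [540.3, 12.2, 180.8]
tool_rot: [[-0.978, 0.207, -0.003], [0.207, 0.978, 0.001], [0.003, -0.0, -1.0]]
wrist_force: [-0.3, -0.4, -0.7]
width: 9.9
finger_force: 0.0
clock: 5.55
ee_pos: [545.9, 10.9, 183.9]
tool_rot: [[-0.978, 0.207, 0.001], [0.207, 0.978, -0.0], [-0.001, 0.0, -1.0]]
wrist_force: [-0.4, 0.2, -0.4]
width: 9.9
finger_force: 0.0
clock: 5.72
ee_pos: [548.7, 10.3, 183.4]
tool_rot: [[-0.978, 0.207, 0.001], [0.207, 0.978, -0.0], [-0.001, -0.0, -1.0]]
wrist_force: [1.0, -0.3, 0.3]
width: 10.2
finger_force: 0.0
```

In the tool's units: -5.4 mm is -0.018, -5.1 mm is -0.017.

```bash
python3 -m inch '[{"sx": -0.0083},{"sx": -0.008,"sz": -0.018},{"sx": -0.0093,"sz": -0.017},{"sx": -0.0107,"sz": -0.0163}]'; python3 -m inch '[{"sx": -0.0123,"sz": -0.015},{"sx": -0.0133,"sz": -0.0137},{"sx": -0.015,"sz": -0.0123},{"sx": -0.016,"sz": -0.0107}]'; python3 -m inch '[{"sx": -0.0173,"sz": -0.009},{"sx": -0.018,"sz": -0.0077},{}]'; python3 -m inch '[{"sx": -0.018,"sz": -0.0053},{},{}]'
```

```text
clock: 6.05
ee_pos: [558.7, 8.1, 199.0]
tool_rot: [[-0.978, 0.207, -0.001], [0.207, 0.978, -0.0], [0.001, -0.0, -1.0]]
wrist_force: [-8.4, 0.9, 3.1]
width: 9.9
finger_force: 3.8
clock: 6.38
ee_pos: [575.0, 4.6, 215.5]
tool_rot: [[-0.978, 0.207, -0.001], [0.207, 0.978, -0.0], [0.001, -0.0, -1.0]]
wrist_force: [-11.2, -0.7, 11.1]
width: 9.9
finger_force: 9.5
clock: 6.63
ee_pos: [586.7, 2.1, 220.4]
tool_rot: [[-0.978, 0.207, 0.001], [0.207, 0.978, -0.001], [-0.002, -0.0, -1.0]]
wrist_force: [-2.1, -0.7, 2.6]
width: 10.1
finger_force: 2.1
clock: 6.88
ee_pos: [591.4, 1.2, 220.7]
tool_rot: [[-0.978, 0.207, 0.0], [0.207, 0.978, -0.0], [-0.0, -0.0, -1.0]]
wrist_force: [-0.3, 0.0, 1.0]
width: 10.0
finger_force: 0.2
```

In the tool's units: -3 mm is -0.01.

```bash
python3 -m inch '[{"sx": -0.01},{}]';python3 -m inch '[{"sx": -0.0067},{}]';python3 -m inch '[{"sx": -0.0067},{}]'
```

```text
clock: 7.05
ee_pos: [594.3, 0.6, 220.4]
tool_rot: [[-0.978, 0.207, -0.0], [0.207, 0.978, -0.0], [0.0, -0.0, -1.0]]
wrist_force: [-0.9, 0.3, 2.3]
width: 9.9
finger_force: 1.0
clock: 7.22
ee_pos: [596.2, 0.2, 220.4]
tool_rot: [[-0.978, 0.207, -0.0], [0.207, 0.978, -0.0], [0.0, -0.0, -1.0]]
wrist_force: [-1.4, -0.6, 1.2]
width: 10.2
finger_force: 1.2
clock: 7.38
ee_pos: [598.0, -0.2, 220.4]
tool_rot: [[-0.978, 0.207, -0.0], [0.207, 0.978, -0.0], [0.0, -0.0, -1.0]]
wrist_force: [-3.2, -0.3, 3.0]
width: 9.6
finger_force: 1.9
```

```bash
python3 - <<'E'
from h import *
a=snapshot("scene")
r=lambda i,x,y,w,h,k:cv2.resize(i[y:y+h,x:x+w,::-1],None,fx=k,fy=k,interpolation=cv2.INTER_CUBIC)
cv2.imwrite("pics/c4.png",r(a,280,150,70,75,8))
E
```

```text
(no output)
```

View pics/c4.png

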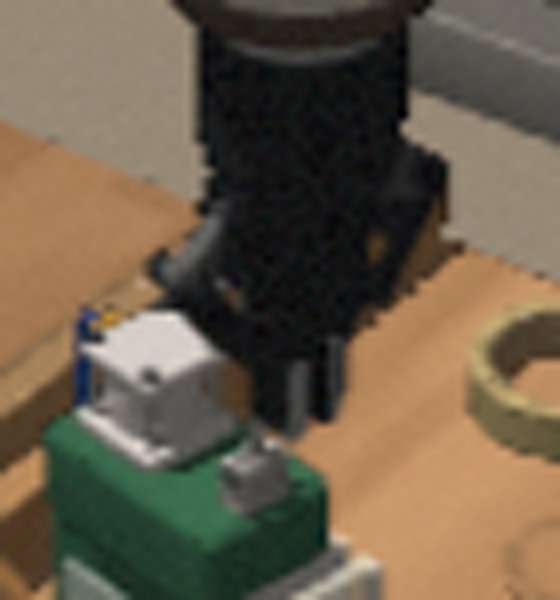

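The lever now stands nearly upright, with its knob hidden against the black gripper near (258,400). I'll push on until the end stop shows in the force reading.

In the tool's units: -2 mm is -0.0067.

```bash
for i in 1 2 3; do python3 -m inch '[{"sx": -0.0067},{}]' | grep -E "ee_pos|wrist"; done
```

```text
ee_pos: [599.0, -0.3, 220.3]
wrist_force: [-13.7, 2.0, 6.1]
ee_pos: [599.9, -0.6, 220.1]
wrist_force: [-25.1, 1.0, 7.8]
ee_pos: [600.9, -0.5, 219.9]
wrist_force: [-34.7, 6.5, 8.7]
```

The end stop is reached, with the force rising to 35 N. I'll back off and travel to above the bar.

In the tool's units: 28 mm is 0.0933, 21 mm is 0.07.

```bash
python3 -m inch '[{"sx": 0.0333},{"sx": 0.05},{"sx": 0.05},{"sx": 0.07,"sy": 0.0933},{"sx": 0.07,"sy": 0.0933}]' 50; python3 -m inch '[{"sx": 0.07,"sy": 0.0933},{"sx": 0.07,"sy": 0.0933},{"sx": 0.07,"sy": 0.0933},{"sx": 0.07,"sy": 0.0933},{"sx": 0.07,"sy": 0.0933}]'; python3 -m inch '[{"sx": 0.07,"sy": 0.0933},{"sx": 0.0667,"sy": 0.0867},{"az": -0.0313},{"az": -0.031},{"az": -0.031}]'; python3 - <<'E'
from h import *
a=snapshot("scene");b=snapshot("top")
r=lambda i,x,y,w,h,k:cv2.resize(i[y:y+h,x:x+w,::-1],None,fx=k,fy=k,interpolation=cv2.INTER_CUBIC)
cv2.imwrite("pics/c5.png",np.hstack([r(a,270,180,70,90,6),r(b,318,155,62,90,6)]))
go([429.3,292.1,100])
E
```

```text
clock: 8.35
ee_pos: [534.7, 70.3, 220.2]
tool_rot: [[-0.978, 0.21, 0.0], [0.21, 0.978, 0.0], [-0.0, 0.0, -1.0]]
wrist_force: [0.1, 0.8, 0.3]
width: 50.0
finger_force: 0.0
clock: 8.77
ee_pos: [460.6, 230.6, 220.5]
tool_rot: [[-0.978, 0.207, 0.001], [0.207, 0.978, 0.0], [-0.001, 0.0, -1.0]]
wrist_force: [-0.0, 0.2, 0.4]
width: 49.7
finger_force: 0.0
clock: 9.18
ee_pos: [432.2, 291.3, 220.3]
tool_rot: [[-0.985, -0.171, 0.0], [-0.171, 0.985, 0.0], [-0.0, 0.0, -1.0]]
wrist_force: [-0.7, -0.9, -0.4]
width: 50.0
finger_force: 0.0
tcp [432.5 290.8 220.3] need tool dxyz [  3.    1.9 120.3] xaxis yaw 1.7386 zax [ 0.  0. -1.] F [ 0.  -0.8 -0.2] w 49.6 t 9.2833
```

View pics/c5.png

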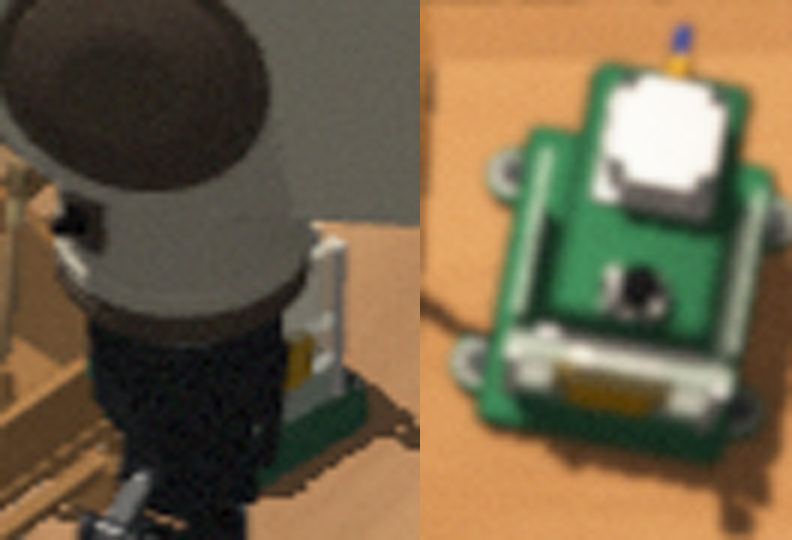

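Top view: the lever is upright, with its knob over the pivot at crop (637,290). The yellow slot lips are centred near crop (612,388). I'll descend on the bar and measure the lips in the same turn.

In the tool's units: 40 mm is 0.1333, 35 mm is 0.1167, 0.004 rad is 0.001.

```bash
python3 -m inch '[{"sx": 0.01,"sy": 0.0067,"sz": 0.1,"az": 0.001},{"sz": 0.1333},{"sz": 0.1333},{"sz": 0.1333},{"sz": 0.1167}]' 45; python3 -m inch '[{"sz": 0.0667},{"sz": 0.0267},{"sz": 0.0133},{}]'; python3 - <<'E'
from h import *
go([429.3,292.1,2.5])
b=snapshot("top");h=cv2.cvtColor(b,cv2.COLOR_RGB2HSV)
mk=cv2.inRange(h,(15,120,60),(35,255,200));mk[:213]=0;mk[226:]=0;mk[:,:338]=0;mk[:,:][:,364:]=0
q=np.argwhere(mk)[:,::-1];print(len(q),q.min(0),q.max(0),q.mean(0))
for y in range(213,226):
    x=np.where(mk[y])[0]
    if len(x):print(y,x.min(),x.max(),pix2w("top",[((x.min()+x.max())/2,y)],66)[0].round(1), end=" ")
c=np.array([.2075,.978]);w=pix2w("top",q,66)[:,:2];L=w@c;F=w@[.978,-.2075];print("\nlat",L.min(),L.max(),np.percentile(L,[5,95]),"f",F.min(),F.max())
E
```

```text
clock: 9.7
ee_pos: [428.8, 291.5, 33.2]
tool_rot: [[-0.988, -0.154, -0.0], [-0.154, 0.988, -0.0], [0.0, -0.0, -1.0]]
wrist_force: [-0.1, 0.1, 0.0]
width: 45.3
finger_force: 0.0
clock: 10.03
ee_pos: [429.6, 292.0, 3.7]
tool_rot: [[-0.988, -0.157, 0.0], [-0.157, 0.988, 0.0], [-0.0, 0.0, -1.0]]
wrist_force: [-0.3, 0.3, 0.1]
width: 44.6
finger_force: 0.0
tcp [429.6 292.    3.7] need tool dxyz [0.3 0.2 1.2] xaxis yaw 1.7287 zax [ 0.  0. -1.] F [-0.3  0.3  0.1] w 44.6 t 10.0333
76 [341 216] [357 223] [348.65789474 220.15789474]
216 342 342 [613.7  18.6  66. ] 217 341 344 [611.1  17.4  66. ] 218 341 349 [608.4  11.1  66. ] 219 342 353 [605.7   4.8  66. ] 220 342 357 [ 6.03e+02 -2.00e-01  6.60e+01] 221 342 357 [ 6.005e+02 -1.000e-01  6.600e+01] 222 345 356 [597.8  -2.6  66. ] 223 351 356 [595.1 -10.2  66. ] 
lat 105.73719676679737 147.55888133368774 [108.11736775 144.70722581] f 582.6188003763637 596.3547803917093
```

In the tool's units: 0.7 mm is 0.0023, -0.006 rad is -0.0015.

```bash
python3 -m inch '[{"sz": 0.0023,"az": -0.0015},{},{},{},{}]' 24; python3 -m inch '[{},{},{}]' 21;python3 -m inch '[{},{},{}]' 10
```

```text
clock: 10.5
ee_pos: [429.5, 292.0, 3.1]
tool_rot: [[-0.986, -0.165, 0.001], [-0.165, 0.986, 0.0], [-0.001, 0.0, -1.0]]
wrist_force: [-0.6, -0.6, -0.3]
width: 23.7
finger_force: 0.0
clock: 10.75
ee_pos: [429.3, 291.9, 2.7]
tool_rot: [[-0.986, -0.165, 0.0], [-0.165, 0.986, -0.0], [-0.0, -0.0, -1.0]]
wrist_force: [0.0, 0.3, -0.4]
width: 20.9
finger_force: 0.1
clock: 11.0
ee_pos: [429.3, 292.0, 2.8]
tool_rot: [[-0.986, -0.165, 0.0], [-0.165, 0.986, 0.0], [-0.0, -0.0, -1.0]]
wrist_force: [-1.4, -1.0, 1.9]
width: 18.3
finger_force: 58.2
```

In the tool's units: -20 mm is -0.0667, -15 mm is -0.05.

```bash
python3 -m inch '[{"sz": -0.0167},{"sz": -0.05},{"sz": -0.0667},{"sz": -0.0667},{"sy": -0.0333}]'; python3 -m inch '[{"sx": 0.0033,"sy": -0.0667,"az": 0.0125},{"sx": 0.0033,"sy": -0.0733,"az": 0.0125},{"sx": 0.0033,"sy": -0.0733,"az": 0.0125},{"sx": 0.0033,"sy": -0.0733,"az": 0.0125},{"sx": 0.0033,"sy": -0.0733,"az": 0.0125}]'; python3 -m inch '[{"sy": -0.0733,"az": 0.0125},{"sy": -0.0733,"az": 0.0125},{"sy": -0.0733,"az": 0.0058},{"sy": -0.0733},{}]'; python3 - <<'E'
from h import *
go([461,29.2,65])
b=snapshot("top");cv2.imwrite("pics/t6.png",b[...,::-1]);h=cv2.cvtColor(b,cv2.COLOR_RGB2HSV)
for r in trace("top","bar")[:3]:print(r["score"],r["extent"])
E
```

```text
clock: 11.42
ee_pos: [432.2, 283.5, 66.4]
tool_rot: [[-0.986, -0.166, 0.004], [-0.166, 0.986, 0.002], [-0.005, 0.002, -1.0]]
wrist_force: [1.7, 0.9, 0.3]
width: 18.6
finger_force: 58.5
clock: 11.83
ee_pos: [432.6, 172.9, 62.3]
tool_rot: [[-0.996, 0.086, -0.001], [0.086, 0.996, -0.0], [0.001, -0.0, -1.0]]
wrist_force: [-0.1, -0.3, -0.8]
width: 18.3
finger_force: 58.5
clock: 12.25
ee_pos: [418.6, 84.6, 62.4]
tool_rot: [[-0.978, 0.207, -0.001], [0.207, 0.978, -0.001], [0.001, -0.001, -1.0]]
wrist_force: [-0.4, 1.1, -1.1]
width: 18.3
finger_force: 58.7
tcp [418.6  84.6  62.4] need tool dxyz [-52.9 -45.4  -2.6] xaxis yaw 1.3621 zax [-0.001 -0.001 -1.   ] F [-0.4  1.1 -1.1] w 18.3 t 12.25
0.75 [185.3, 290.5, 28.6, 24.9]
0.73 [272.5, 225.9, 18.9, 31.8]
0.53 [315.3, 247.1, 16.1, 18.7]
```

In the tool's units: -18 mm is -0.06, -17 mm is -0.0567.

```bash
python3 -m inch '[{"sx": -0.06,"sy": -0.05,"sz": 0.0167},{"sx": -0.06,"sy": -0.05,"sz": 0.02},{"sx": -0.0567,"sy": -0.0513,"sz": 0.0217},{},{}]'; python3 - <<'E'
from h import *
go([461,29.2,44.8])
a=snapshot("scene");b=snapshot("top")
r=lambda i,x,y,w,h,k:cv2.resize(i[y:y+h,x:x+w,::-1],None,fx=k,fy=k,interpolation=cv2.INTER_CUBIC)
cv2.imwrite("pics/c6.png",np.hstack([r(a,275,190,80,110,5),r(b,320,190,72,110,5)]))
R=np.array(state()["tool_rot"]);g=np.array(state()["ee_pos"])+np.array([0,0,15.2])
for k in(60,120):
    for z in(0,3):print(k,z,w2pix("scene",g-R[:,0]*k+[0,0,z]),w2pix("top",g-R[:,0]*k+[0,0,z]))
E
```

```text
clock: 12.77
ee_pos: [462.3, 32.0, 44.6]
tool_rot: [[-0.979, 0.206, -0.001], [0.206, 0.979, 0.0], [0.001, -0.0, -1.0]]
wrist_force: [-0.6, -0.2, -1.1]
width: 18.5
finger_force: 58.8
tcp [462.3  32.   44.6] need tool dxyz [ 0.7 -3.  -0.2] xaxis yaw 1.3632 zax [-0.001  0.    -1.   ] F [-0.6 -0.2 -1.1] w 18.5 t 12.7667
60 0 [[332.78568156 255.89091219]] [[342.09927155 252.67997658]]
60 3 [[332.80983807 255.18068395]] [[342.14242667 252.57560244]]
120 0 [[319.81995881 246.33443446]] [[346.34404669 229.62223234]]
120 3 [[319.82735962 245.62727159]] [[346.39595135 229.46969638]]
```

View pics/c6.png

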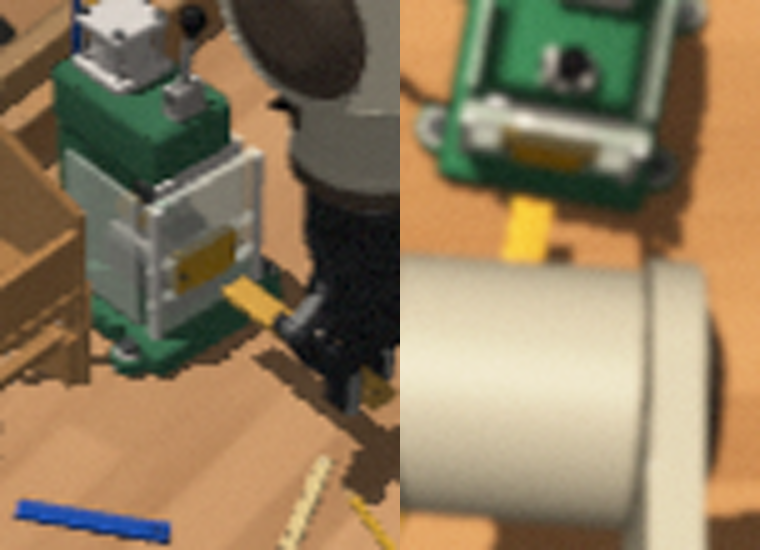

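Scene: the lever stands upright, knob at crop (190,20). The bar tip at (230,285) is level and in front of the yellow lips at (205,258). In the top view the tip is at (532,200), as predicted. I'll compare the bar and slot centre lines in the same camera.

```bash
python3 - <<'E'
from h import *
b=snapshot("top");h=cv2.cvtColor(b,cv2.COLOR_RGB2HSV)
c=np.array([.2075,.978]);f=np.array([.978,-.2075])
mk=cv2.inRange(h,(20,140,130),(35,255,255));mk[:228]=0;mk[241:]=0;mk[:,:338]=0;mk[:,354:]=0
q=np.argwhere(mk)[:,::-1];w=pix2w("top",q,63)[:,:2]
print("bar",len(q),"lat",(w@c).mean(),(w@c).min(),(w@c).max(),"tip f",(w@f).max(),"slope",np.polyfit(w@f,w@c,1)[0])
p=np.array(state()["ee_pos"])[:2];print("tcp lat,f",p@c,p@f)
for z in(60,66,72):
  L=pix2w("top",[(320+(505-400)/5,190+147/5),(320+(598-400)/5,190+161/5)],z)[:,:2];print("lip",z,L@c,(L@c).mean(),L@f)
E
```

```text
bar 81 lat 128.7997800598025 119.12078553237407 138.13777065190425 tip f 564.4379998475245 slope -0.0306842466182089
tcp lat,f 127.95734191394422 444.8477588166322
lip 60 [146.38959243  98.45226659] 122.42092950877357 [588.20148962 589.97488212]
lip 66 [146.42858663  98.69623457] 122.56241060196221 [587.28327885 589.04908856]
lip 72 [146.46758084  98.94020255] 122.70389169515083 [586.36506808 588.123295  ]
```

Careful with the scale: shifts go in shares of 300 mm and turns go in shares of 4 rad. That gives: -8 mm is -0.0267, -3.8 mm is -0.0127.

```bash
python3 -m inch '[{"sy": -0.0127},{"sx": -0.0267},{"sx": -0.0267},{},{}]'; python3 -m inch '[{"sx": -0.0133},{}]';python3 -m inch '[{"sx": -0.0133},{}]';python3 -m inch '[{"sx": -0.0133},{}]'; python3 -c "
from h import *
go([0,0,0])"
```

```text
clock: 13.33
ee_pos: [477.5, 25.0, 45.2]
tool_rot: [[-0.979, 0.205, -0.0], [0.205, 0.979, -0.0], [0.0, -0.0, -1.0]]
wrist_force: [-0.3, -0.2, -0.9]
width: 18.3
finger_force: 58.8
clock: 13.5
ee_pos: [481.4, 24.1, 45.2]
tool_rot: [[-0.979, 0.205, 0.0], [0.205, 0.979, -0.0], [-0.0, -0.0, -1.0]]
wrist_force: [-0.1, 0.3, -1.9]
width: 18.4
finger_force: 58.8
clock: 13.67
ee_pos: [485.4, 23.2, 45.3]
tool_rot: [[-0.979, 0.205, 0.0], [0.205, 0.979, -0.0], [-0.0, -0.0, -1.0]]
wrist_force: [0.2, -0.1, -1.7]
width: 17.9
finger_force: 58.8
clock: 13.83
ee_pos: [489.2, 22.5, 45.2]
tool_rot: [[-0.979, 0.205, 0.0], [0.205, 0.979, 0.0], [-0.0, 0.0, -1.0]]
wrist_force: [1.6, 1.3, -1.1]
width: 18.4
finger_force: 58.7
tcp [489.2  22.5  45.2] need tool dxyz [ 474.2 -122.5   45.1] xaxis yaw 1.3641 zax [ 0.  0. -1.] F [ 1.6  1.3 -1.1] w 18.4 t 13.8333
```

In the tool's units: -4 mm is -0.0133, 0.4 mm is 0.0013.

```bash
python3 -m inch '[{"sx": -0.0133,"sz": 0.0013},{}]'|grep -E 'ee_|wrist_f';for i in 1 2; do python3 -m inch '[{"sx": -0.0133},{}]'|grep -E 'ee_|wrist_f|width'; done
```

```text
ee_pos: [493.2, 21.7, 44.8]
wrist_force: [0.8, 2.4, -0.6]
ee_pos: [497.1, 20.8, 44.9]
wrist_force: [2.1, 1.4, -1.6]
width: 18.3
ee_pos: [501.1, 20.0, 44.9]
wrist_force: [2.1, 1.7, -2.2]
width: 18.4
```

In the tool's units: -5 mm is -0.0167, 0.3 mm is 0.001.

```bash
python3 -m inch '[{"sx": -0.0167,"sy": 0.001},{"sx": -0.0167},{}]'|grep -E 'ee_|wrist_f|width';for i in 1 2; do python3 -m inch '[{"sx": -0.0167},{"sx": -0.0167},{}]'|grep -E 'ee_|wrist_f|width'; done; python3 -m inch '[{"sx": -0.0167},{}]'|grep -E 'ee_|wrist_f|width'
```

```text
ee_pos: [511.4, 18.0, 44.9]
wrist_force: [2.1, 0.9, -2.0]
width: 18.5
ee_pos: [521.1, 16.0, 44.9]
wrist_force: [1.7, 0.1, -1.3]
width: 18.5
ee_pos: [530.8, 13.9, 44.9]
wrist_force: [1.3, 0.4, -0.9]
width: 18.0
ee_pos: [535.5, 13.0, 44.8]
wrist_force: [-0.8, -0.3, -1.4]
width: 18.4
```

In the tool's units: -2 mm is -0.0067.

```bash
for i in 1 2 3 4 5; do python3 -m inch '[{"sx": -0.0067},{},{}]'|grep -E 'ee_|wrist_f'; done
```

```text
ee_pos: [536.7, 12.8, 44.8]
wrist_force: [-1.0, -0.1, -0.8]
ee_pos: [538.8, 12.3, 44.8]
wrist_force: [0.0, -0.3, -1.0]
ee_pos: [540.7, 11.9, 44.8]
wrist_force: [-0.0, 0.2, -1.2]
ee_pos: [542.4, 11.6, 44.6]
wrist_force: [-2.0, -0.3, -1.4]
ee_pos: [544.5, 11.2, 44.7]
wrist_force: [-3.8, 1.4, -1.0]
```

In the tool's units: -1.5 mm is -0.005.

```bash
for i in 1 2 3; do python3 -m inch '[{"sx": -0.005},{},{}]'|grep -E 'ee_|wrist_f'; done
```

```text
ee_pos: [546.0, 10.9, 44.7]
wrist_force: [-4.0, 1.3, -0.8]
ee_pos: [547.3, 10.6, 44.7]
wrist_force: [-6.5, 1.7, -1.0]
ee_pos: [548.0, 10.4, 44.4]
wrist_force: [-11.7, 2.5, 0.1]
```

In the tool's units: -0.8 mm is -0.0027.

```bash
python3 -m inch '[{"sx": -0.0027},{},{},{}]'; python3 -m inch '[{},{},{},{},{}]'; python3 - <<'E'
from h import *
a=snapshot("scene");b=snapshot("top")
r=lambda i,x,y,w,h,k:cv2.resize(i[y:y+h,x:x+w,::-1],None,fx=k,fy=k,interpolation=cv2.INTER_CUBIC)
cv2.imwrite("pics/c7.png",np.hstack([r(a,265,180,80,110,5),r(b,320,175,72,110,5)]))
E
```

```text
clock: 17.58
ee_pos: [548.0, 10.4, 44.3]
tool_rot: [[-0.979, 0.205, -0.004], [0.205, 0.979, 0.0], [0.004, -0.0, -1.0]]
wrist_force: [-18.9, 3.1, 4.0]
width: 18.5
finger_force: 59.3
clock: 18.0
ee_pos: [548.0, 10.4, 44.3]
tool_rot: [[-0.979, 0.205, -0.004], [0.205, 0.979, 0.001], [0.004, -0.0, -1.0]]
wrist_force: [-17.6, 3.4, 3.5]
width: 18.6
finger_force: 59.3
```

View pics/c7.png

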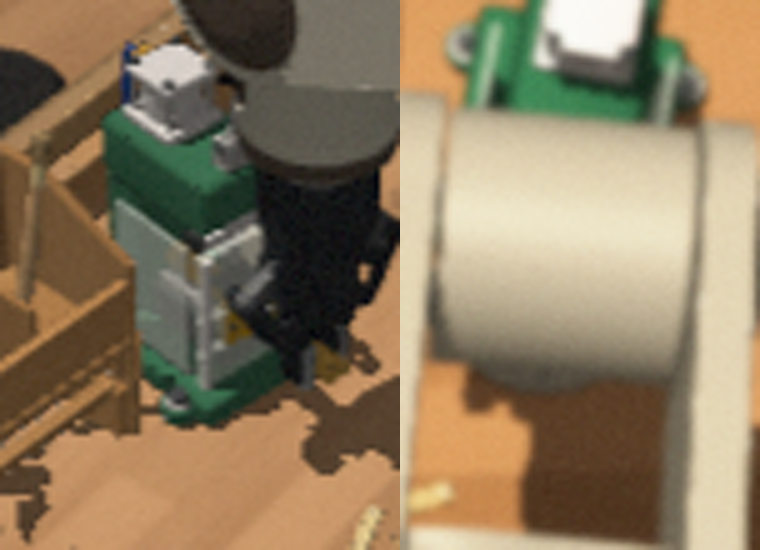

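The scene view shows the bar through the slot and still gripped. The push matched the back stop: the spring rose from about 2 N to 6.5 N over roughly 6 mm, then met a hard stop at about 18 N. I'm handing it in.

```bash
python3 -c "
from station import *
print(finish_job())"
```

```text
the job is handed in; nothing more can be done
None
```

Job handed in at about 18 s: lever raised to its end stop, and the bar gripped through the slot, holding the back stop right back at about 18 N. The arm hid the lever in the last picture, and I didn't separately check the pot, hammer and slide gauge at the end.

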